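# Take the kit pile apart onto its shadow boards

### The arm

A 6-joint arm with a two-finger parallel gripper is mounted at the origin on a cart in front of the work surface, level with it; the furniture and walls round the work are solid. World frame = base frame: x ahead of the robot, y to its left, z up, the work surface at z = 0. Lengths are in mm, angles in degrees, forces in N, time in s.
With the tool pointing down it reaches from about 300 to 850 mm from the base axis. Payload 4.2 kg.
Tool frame: the origin (TCP) lies midway between the tips of the shut fingers; the grasp point (between the pads) lies 19 mm behind it; z points along the fingers, y is the line along which they close (so a half turn about z gives the same grasp; the last joint's range is limited). The gripper opens to 91 mm and grips with 3 to 60 N. Pads are 32 mm wide; open, the fingers measure 118 mm over their backs; the gripper's body (76 mm by 178 mm) begins 60 mm behind the grasp point.
Start: joints at [-67.036, 18.312, 89.639, -0, 72.044, -1.146], TCP at [234.887, -524.854, 213.976] pointing down, gripper open.
Joint ranges: [-177.97, 177.97], [-48.28, 115.42], [12.27, 149.76], [-77.06, 257.06], [2.81, 150.46], [-146.56, 146.56]. Speed limits (degrees/s): [147.25, 147.25, 180, 180, 180, 180].

### API

Orientations are given as [roll, pitch, yaw] about the fixed x, y, z axes, in that order (R = Rz(yaw) Ry(pitch) Rx(roll)).
In Python, from workcell import env gives the robot as it stands.
- The arm moves only by the shell command python3 -m jog 'ROWS' [FORCE]. ROWS is a JSON object of lists of equal length, an entry for each row: "jaw": the finger opening in mm, from 0 to 91.2; "slide": the shift along the tool's x, y, z in units of 30 mm (1.0 is 30 mm), a list of three; "spin": the turn about the tool's z in units of 8 degrees (1.0 is 8 degrees). In form: {"jaw": [jaw, ...], "slide": [[dx, dy, dz], ...], "spin": [spin, ...]}. A call has 1 to 10 rows; each row shifts and turns the commanded pose from where the row before left it, along the tool's axes as they then stand; what a row does not reach is not made up. A row lasts 1/10 s, in which the tool goes at most 50 mm and 8.59 degrees, less where a joint would pass 70% of its speed; a pose out of reach is approached as far as the arm can. A call is refused whole if a number of a shift passes 1 or a number of a turn 1, either way. A call with a gripper value outside its range is refused whole. The fingers move at their own pace and stop on an object; FORCE is the grip in N (left out, the last holds). Time passes only in rows, so rows that do not move let the fingers close. It gives the time, the measured TCP pose, the force, the opening and the grip force at its end, in the units of the state.
- env.state(): the state, without advancing time (a new reading comes with each control period).
- env.grab_frame(name): name is "scene" or "side" or "wrist"; returns the picture (480x640x3 uint8, red, green, blue); there is no depth.
- env.camera_model(name): a dict with "fx", "fy", "cx", "cy" (pixels), "camera_from_world" (4x4, takes a point from world to camera coordinates). Camera axes: x right, y up, looking along -z (the intrinsics and any distortion apply to the point x, -y, -z); pixel columns grow to the right and rows downward; lengths in mm; the calibration is good to about 2 mm. A picture is of the moment at which its call begins: read the wrist's pose just before it. camera_model takes no time and is no camera call; for the wrist camera it gives the pose at the moment of the call.
- env.job_done(): hands the job in; it is judged then, once.
The state is a dict: "time_s": time; "qpos": joint angles; "qvel": joint speeds; "effort": joint torques, N m; "ee_pos": TCP position; "ee_rot": TCP orientation; "force": force on the tool from outside, world axes, zero at the start; "torque": the same for the moment, N m; "gripper_width": finger opening in mm; "gripper_force": force on a finger pad.
Only numpy, scipy, OpenCV 4.12 (cv2) and the standard library are available. Lean on these libraries where they do the work, as an engineer would, in place of code of your own. Each camera call takes 0.05 s, during which the arm holds its last target. There are 200 camera calls.

### The job

The dowelling kit was left in one pile on the bench. Take it apart from the top down, one thing at a time and without shoving the rest of the pile, and set each thing upright and lengthwise in the middle of the outline on its own shadow board: the tape measure on yellow, the drill bit case on red, the sanding block on blue and last the pine block on green. Leave the jar of dowels and the roll of masking tape where they are.

Things in the scene. Friction and masses are not known exactly. Their poses are not given: they have to be found in the camera images.
- tape: Tape measure, yellow and black, standing on edge, top of the pile: 38 mm wide (grasp across its 36 mm flat sides), 80 long, 67 high, 0.3 kg. Origin: centre of its underside; x across its width, y along its length, z up.
- bit_case: Drill bit case, red lid and black base, a flat box under the tape measure: 48 mm wide (grasp across the 45 mm body), 100 long, 32 high, 0.26 kg. Origin: centre of its underside; x across its width, y along its length, z up.
- sander: Sanding block, tan cork, under the bit case: 62 mm wide (grasp across this), 111 long, 35 high, 0.12 kg. Origin: centre of its underside; x across its width, y along its length, z up.
- pine_block: Pine block, pale wood with grain, bottom of the pile, lying on the bench: 62 mm wide (grasp across this), 140 long, 38 high, 0.21 kg. Origin: centre of its underside; x across its width, y along its length, z up.
- tape_board: Tape measure's shadow board, fixed: plywood 120 x 50 mm, 6 mm thick, a yellow felt outline (80 x 38 mm) in its middle; across each end a dark wooden cleat (6 mm thick, top 12 mm above the bench, 14 mm beyond the outline); long sides open. Origin: centre of its underside (the thing rests at z = +6 mm); y along its length, z up.
- case_board: Bit case's shadow board, fixed: plywood 140 x 60 mm, 6 mm thick, a red felt outline (100 x 48 mm) in its middle; across each end a dark wooden cleat (6 mm thick, top 12 mm above the bench, 14 mm beyond the outline); long sides open. Origin: centre of its underside (the thing rests at z = +6 mm); y along its length, z up.
- sanding_board: Sanding block's shadow board, fixed: plywood 151 x 74 mm, 6 mm thick, a blue felt outline (111 x 62 mm) in its middle; across each end a dark wooden cleat (6 mm thick, top 12 mm above the bench, 14 mm beyond the outline); long sides open. Origin: centre of its underside (the thing rests at z = +6 mm); y along its length, z up.
- pine_board: Pine block's shadow board, fixed: plywood 180 x 74 mm, 6 mm thick, a green felt outline (140 x 62 mm) in its middle; across each end a dark wooden cleat (6 mm thick, top 12 mm above the bench, 14 mm beyond the outline); long sides open. Origin: centre of its underside (the thing rests at z = +6 mm); y along its length, z up.
- jar: Bystander: glass jar of dowels with a red lid, 63 mm across, 85 high, loose at the left of the work; stays where it is. Origin: centre of its underside.
- roll: Bystander: roll of masking tape lying flat, 101 mm across, 36 high, loose behind the boards; stays where it is. Origin: centre of its underside.
There are look-alikes about, which are no part of the job. What is shaped like the tape but pink or purple is not meant.

How it is judged:
By the outcome, as a careful person would: the job done as asked, in the order asked, and still so for the second after the job is handed in, with the robot touching nothing.
It also fails if it takes over 115 s, if anything falls off the work surface, if the arm or the gripper's body presses on something with over 40 N, if the wrist force passes 120 N, or if a joint passes its speed limit or range.

## Working session

There is one attempt and no reset: what is moved stays moved. The work goes in short steps, Python scripts to look and compute and a shell command to move; the robot and the scene stay as the last step left them, time stands still between calls to the robot, and variables do not carry over. Pictures are saved under pics/ and viewed, at most 14 in all, crops included, and the job is handed in when it is done.

```bash
ls; mkdir -p pics; python3 - <<'E'
from workcell import env
import cv2,numpy as np
for n in ["scene","side"]:
    f=env.grab_frame(n); cv2.imwrite(f"pics/{n}0.png",f[:,:,::-1])
    m=env.camera_model(n); print(n,{k:(np.round(v,3).tolist() if not isinstance(v,str) else v) for k,v in m.items()})
s=env.state(); print(s["time_s"],s["ee_pos"],s["ee_rot"],s["gripper_width"])
E
```

```text
pics
scene {'fx': 514.538, 'fy': 514.538, 'cx': 328.963, 'cy': 238.826, 'camera_from_world': [[-0.862, -0.508, -0.003, 485.914], [0.365, -0.624, 0.691, -281.215], [-0.352, 0.595, 0.723, -1248.132], [0.0, 0.0, 0.0, 1.0]]}
side {'fx': 517.517, 'fy': 517.517, 'cx': 316.764, 'cy': 240.466, 'camera_from_world': [[-0.851, -0.526, 0.015, 502.463], [0.221, -0.331, 0.917, -216.047], [-0.477, 0.784, 0.398, -1195.698], [0.0, 0.0, 0.0, 1.0]]}
0.1 [ 234.70267722 -524.43083973  213.22969042] [-1.79911421e+02 -1.32843913e-03  2.41117941e+01] 91.1798658174725
```

View pics/scene0.png

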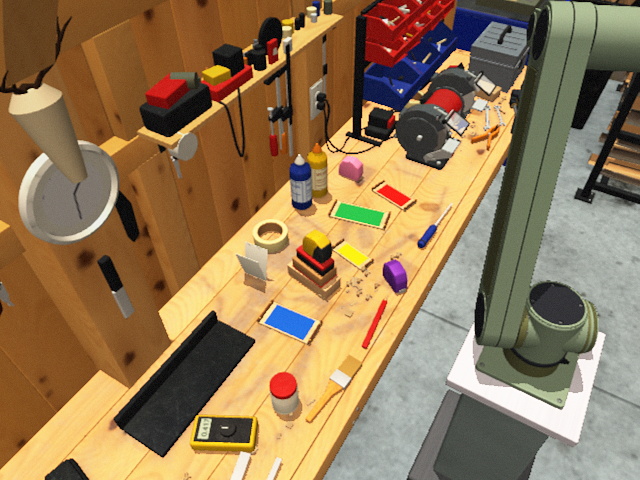

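View pics/side0.png

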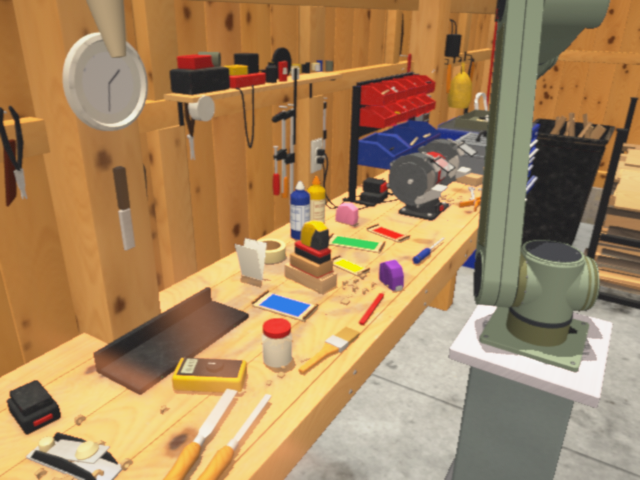

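The scene view shows the pile topped by the yellow/black tape at about (317,245). Felts are yellow (353,255), red (394,194), blue (290,322) and green (360,214). The jar is at (284,392) and the roll at (270,235). What could be taken for the tape: yellow/black (317,245), purple (395,276), pink (351,168). I choose the yellow one on the pile.

```bash
cat > h.py <<'E'
import cv2,numpy as np
from workcell import env
def back(m,uv,z):
    T=np.array(m["camera_from_world"]); R=T[:3,:3]; c=-R.T@T[:3,3]
    uv=np.atleast_2d(np.asarray(uv,float))
    d=np.c_[(uv[:,0]-m["cx"])/m["fx"],-(uv[:,1]-m["cy"])/m["fy"],-np.ones(len(uv))]@R
    return c+d*((z-c[2])/d[:,2])[:,None]
def proj(m,P):
    T=np.array(m["camera_from_world"]); p=np.atleast_2d(P)@T[:3,:3].T+T[:3,3]
    return np.c_[m["cx"]+m["fx"]*p[:,0]/-p[:,2], m["cy"]-m["fy"]*p[:,1]/-p[:,2]]
HUE=dict(yellow=(24,34),red=(172,6),blue=(100,118),green=(50,75))
def mask(f,c,smin=150,vmin=90):
    h=cv2.cvtColor(f,cv2.COLOR_RGB2HSV).astype(int); lo,hi=HUE[c]
    k=(h[...,0]>=lo)&(h[...,0]<=hi) if lo<hi else (h[...,0]>=lo)|(h[...,0]<=hi)
    return (k&(h[...,1]>smin)&(h[...,2]>vmin)).astype(np.uint8)
def rect(m,mk,z,near=None):
    """component (containing/nearest pixel near, else biggest) -> centre, (w,l), yaw of the long side"""
    n,lab,st,ce=cv2.connectedComponentsWithStats(mk)
    ok=[i for i in range(1,n) if st[i,4]>60]
    i=min(ok,key=lambda i:np.hypot(*(ce[i]-near))) if near is not None else max(ok,key=lambda i:st[i,4])
    v,u=np.nonzero(lab==i); P=back(m,np.c_[u,v],z)[:,:2].astype(np.float32)
    b=cv2.boxPoints(cv2.minAreaRect(P)); e1,e2=b[1]-b[0],b[2]-b[1]
    if np.hypot(*e1)>np.hypot(*e2): e1,e2=e2,e1
    return b.mean(0).round(1),np.round([np.hypot(*e1),np.hypot(*e2)],1),round(float(np.degrees(np.arctan2(e2[1],e2[0]))%180),1)
def show(f,name,x0,y0,x1,y1,k):
    cv2.imwrite(f"pics/{name}.png",cv2.resize(f[y0:y1,x0:x1,::-1],None,fx=k,fy=k,interpolation=cv2.INTER_CUBIC))
E
python3 - <<'E'
from h import *
f=env.grab_frame("scene"); m=env.camera_model("scene")
for c,p in dict(yellow=(353,255),red=(394,194),blue=(290,322),green=(360,214)).items():
    print(c,*rect(m,mask(f,c),6.5,p))
for n,p,z in [("jar",(284,383),85),("roll",(270,231),36),("tapetop",(317,239),170),("pine corner near",(318,296),0),("pine L",(289,270),0),("pine R",(340,282),0)]:
    print(n,back(m,p,z)[0].round())
show(f,"pile",260,205,440,340,4)
E
```

```text
yellow [526.3 -66.2] [41.2 83.8] 166.4
red [ 534.9 -356.2] [48.3 99.6] 164.6
blue [552.5 217.7] [ 61.5 110.7] 3.6
green [ 587.2 -222.4] [ 59.4 137.7] 11.5
jar [441. 398.  85.]
roll [763.  -1.  36.]
tapetop [559.  66. 170.]
pine corner near [535. 107.   0.]
pine L [652.  71.   0.]
pine R [508.  36.   0.]
```

View pics/pile.png

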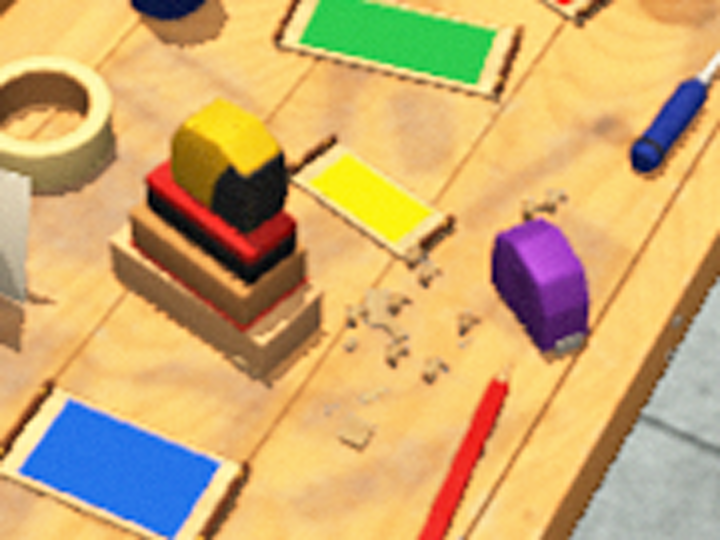

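The crop confirms the yellow/black tape standing on edge on top of the pile, at crop (230,165) or about (317,246) in full. The purple look-alike sits at (395,276). Felt sizes match what was given. Next I move above the pile for a wrist view.

```bash
python3 -m jog '{"jaw":[91,91,91,91,91,91,91,91,91,91],"slide":[[0,0,-1],[0,0,-1],[0,0,-1],[0,-1,-1],[0,-1,-1],[0,-1,-1],[0.5,-1,0],[0.5,-1,0],[0.5,-1,0],[0.5,-1,0]],"spin":[1,1,1,0,0,0,0,0,0,0]}'
python3 -m jog '{"jaw":[91,91,91,91,91,91,91,91,91,91],"slide":[[0.7,-1,0],[0.7,-1,0],[0.7,-1,0],[0.7,-1,0],[0.7,-1,0],[0.7,-1,0],[0.7,-1,0],[0.7,-1,0],[0.7,-1,0],[0.7,-1,0]],"spin":[0,0,0,0,0,0,0,0,0,0]}'
python3 -m jog '{"jaw":[91,91,91,91],"slide":[[0,-1,0],[0,-1,0],[0,-0.5,0],[0,0,0]],"spin":[0,0,0,0]}'
python3 - <<'E'
from h import *
m=env.camera_model("wrist"); f=env.grab_frame("wrist"); cv2.imwrite("pics/w1.png",f[:,:,::-1])
s=env.state(); print(s["time_s"],s["ee_pos"].round(1),s["ee_rot"].round(1),s["qpos"].round(0))
T=np.array(m["camera_from_world"]); print((-T[:3,:3].T@T[:3,3]).round(1),T[:3,:3].round(2).tolist())
for c in HUE:
    try: print(c,*rect(m,mask(f,c),6.5))
    except Exception as e: print(c,e)
E
```

```text
time_s: 1.15
ee_pos: [294.7, -313.3, 393.8]
ee_rot: [-180.0, -0.0, 0.1]
force: [-0.6, 0.0, -0.0]
gripper_width: 91.5
gripper_force: 0.0
time_s: 2.15
ee_pos: [504.4, -12.9, 393.7]
ee_rot: [180.0, 0.0, 0.1]
force: [0.0, 0.4, -1.4]
gripper_width: 91.3
gripper_force: 0.0
time_s: 2.55
ee_pos: [503.6, 61.8, 393.7]
ee_rot: [180.0, 0.0, 0.3]
force: [0.1, 0.5, 0.3]
gripper_width: 91.0
gripper_force: 0.0
2.6 [503.6  60.6 393.8] [179.9   0.    0.2] [ 6.  9. 77. -0. 94. 95.]
[576.7  62.4 564.4] [[0.0, -1.0, 0.0], [0.97, 0.0, -0.26], [0.26, 0.0, 0.97]]
yellow [525.7 -67.7] [41.5 82.9] 166.3
red [ 534.2 -358.4] [ 50.5 102.8] 165.1
blue [552.4 215.4] [ 63.6 113.2] 3.8
green [ 587.1 -225. ] [ 64.1 142.1] 11.3
```

View pics/w1.png

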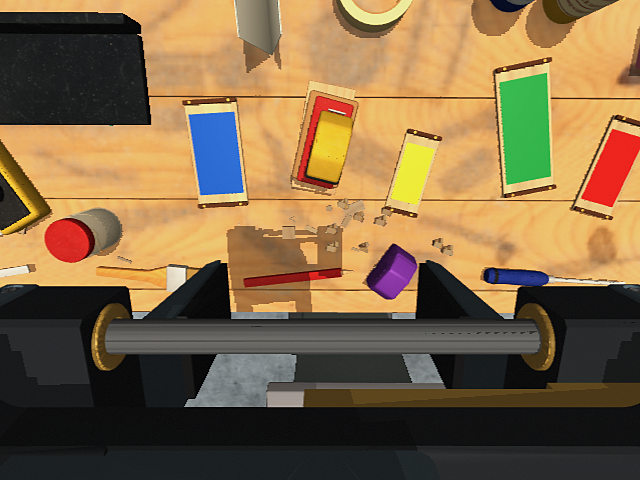

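The wrist view shows the whole work: tape at (330,147) on red case (327,140), sander and pine below, and felts blue (218,150), yellow (411,172), green (525,128) and red (612,165). Now a close crop of the pile with edge fits.

```bash
python3 - <<'E'
from h import *
m=env.camera_model("wrist"); f=env.grab_frame("wrist")
show(f,"w1c",280,70,380,205,4.4)
h=cv2.cvtColor(f,cv2.COLOR_RGB2HSV)
k=mask(f,"yellow",150,60); k[:, :290]=0;k[:,370:]=0
for z in (150,172): print("tape",z,*rect(m,k,z))
k=mask(f,"red",150,60)|k
print("case incl tape",*rect(m,k[:, :]*1,105,(327,140)))
print(h[[147,125],[330,342]])
E
```

```text
tape 150 [570.4  53.5] [33.6 34. ] 75.5
tape 172 [570.8  53.9] [31.8 32.2] 75.5
case incl tape [569.8  52.6] [37.2 37.7] 75.5
[[ 24 206 238]
 [ 21 214 205]]
```

View pics/w1c.png

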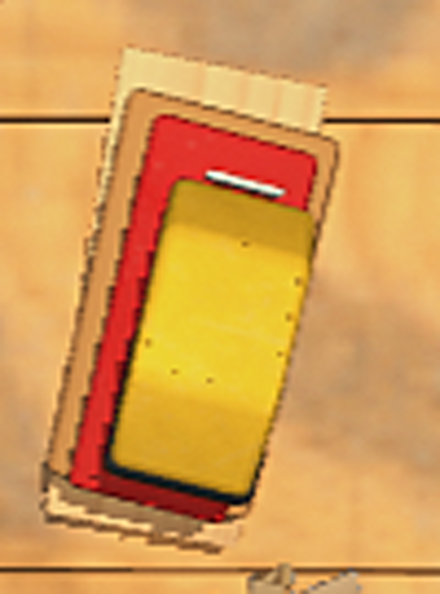

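The crop shows the tape standing on the red lid: side edges run (172,190)-(108,468) and (312,230)-(252,497). The lid, sander and pine corners are visible around it. I turn these corners into poses.

```bash
python3 - <<'E'
from h import *
m=env.camera_model("wrist"); print(m["fx"])
Q={"tape165":(165,[(174,182),(314,212),(250,503),(103,470)]),"tape150":(150,[(174,182),(314,212),(250,503),(103,470)]),"case":(105,[(156,113),(318,156),(224,524),(71,487)]),"sander":(73,[(128,87),(340,142),(243,533),(45,478)]),"pine":(38,[(123,48),(328,88),(222,553),(40,513)])}
for n,(z,q) in Q.items():
    P=back(m,np.array(q)/4.4+[280,70],z)[:,:2].astype(np.float32)
    L=[np.hypot(*(P[i]-P[(i+1)%4])).round(1) for i in range(4)]
    e=[np.degrees(np.arctan2(*(P[a]-P[b])[::-1])).round(1) for a,b in((0,3),(1,2))]
    print(n,P.mean(0).round(1),L,e)
E
```

```text
378.16184395569155
tape165 [565.8  55. ] [np.float32(32.7), np.float32(67.9), np.float32(35.9), np.float32(67.3)] [np.float32(-14.6), np.float32(-11.8)]
tape150 [565.3  54.8] [np.float32(33.9), np.float32(70.4), np.float32(37.3), np.float32(69.8)] [np.float32(-14.6), np.float32(-11.8)]
case [569.2  59.1] [np.float32(43.5), np.float32(99.0), np.float32(43.3), np.float32(99.4)] [np.float32(-13.8), np.float32(-14.0)]
sander [571.3  60. ] [np.float32(60.7), np.float32(112.2), np.float32(60.4), np.float32(110.3)] [np.float32(-13.2), np.float32(-13.4)]
pine [573.1  63.4] [np.float32(61.6), np.float32(141.7), np.float32(58.9), np.float32(139.4)] [np.float32(-11.4), np.float32(-12.4)]
```

```bash
cat >> h.py <<'E'
def to(x,y,z,yaw):
    """spin units needed, then slide units along tool axes after that spin"""
    s=env.state(); d=np.array([x,y,z])-s["ee_pos"]; a=np.radians(yaw)
    sp=-((yaw-s["ee_rot"][2]+90)%180-90)/8
    print("t",round(s["time_s"],2),"spin",round(sp,2),"slide",np.round([(np.cos(a)*d[0]+np.sin(a)*d[1])/30,(np.sin(a)*d[0]-np.cos(a)*d[1])/30,-d[2]/30],2))
E
python3 -c "
from h import *
to(566,55,205,-13)"
```

```text
t 2.65 spin 1.64 slide [ 2.06 -0.31  6.3 ]
```

```bash
python3 -m jog '{"jaw":[91,91,91,91,91,91,91,91,91,91],"slide":[[0,0,0],[0,0,0],[0.5,-0.1,1],[0.5,-0.1,1],[0.5,-0.11,1],[0.56,0,1],[0,0,1],[0,0,1],[0,0,0.3],[0,0,0]],"spin":[0.82,0.82,0,0,0,0,0,0,0,0]}'
python3 - <<'E'
from h import *
m=env.camera_model("wrist"); f=env.grab_frame("wrist"); cv2.imwrite("pics/w2.png",f[:,:,::-1])
s=env.state(); print(s["ee_pos"].round(1),s["ee_rot"].round(1))
print(proj(m,[s["ee_pos"]]).round())
E
```

```text
time_s: 3.65
ee_pos: [565.5, 54.6, 204.1]
ee_rot: [179.9, 0.1, -13.1]
force: [-0.3, 0.4, 0.7]
gripper_width: 90.9
gripper_force: 0.0
[566.5  54.9 205.6] [180.   -0.  -13.1]
[[322. 293.]]
```

View pics/w2.png

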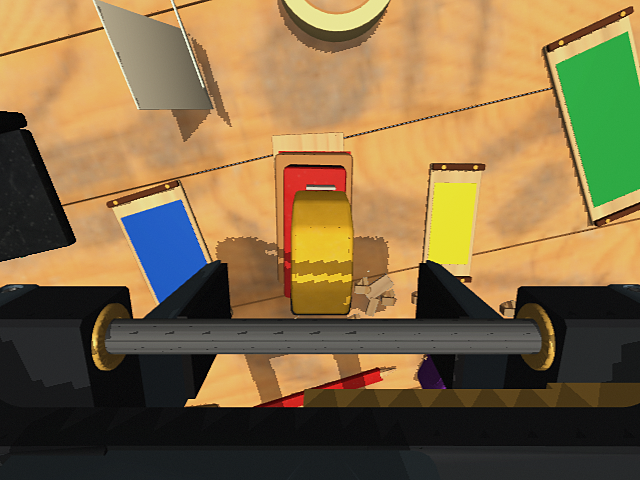

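The tape's sides run at columns 292 and 353, so its centre line is 322.5, level with the TCP's 322, and its yaw is right. Its back end is at row 192 and its front at row 316.

```bash
python3 - <<'E'
from h import *
m=env.camera_model("wrist")
for z in (110,125,140,155): 
    P=back(m,[(322,192),(322,316)],z)[:,:2]; print(z,P.round(1).tolist(),np.hypot(*(P[0]-P[1])).round(1),P.mean(0).round(1))
for z in (165,):
    P=back(m,[(292,250),(353,250)],z)[:,:2]; print(P.round(1).tolist(),np.hypot(*(P[0]-P[1])).round(1))
P=back(m,[(280,152),(354,152)],73)[:,:2]; print("sander back edge",P.round(1).tolist())
P=back(m,[(284,167),(350,167)],105)[:,:2]; print("case back edge",P.round(1).tolist())
to(566,55,122,-13)
E
```

```text
110 [[601.5, 47.4], [508.2, 69.2]] 95.8 [554.9  58.3]
125 [[603.6, 46.9], [515.5, 67.5]] 90.4 [559.5  57.2]
140 [[605.6, 46.4], [522.8, 65.8]] 85.0 [564.2  56.1]
155 [[607.6, 45.9], [530.0, 64.0]] 79.7 [568.8  55. ]
[[579.9, 70.3], [571.8, 35.7]] 35.6
sander back edge [[634.5, 73.5], [621.4, 17.2]]
case back edge [[624.2, 69.7], [613.6, 24.3]]
t 3.7 spin -0.01 slide [-0.02  0.    2.79]
```

```bash
python3 -m jog '{"jaw":[91,91,91,91,30,30,30,30,30,30],"slide":[[0,0,0.8],[0,0,0.8],[0,0,0.8],[0,0,0.39],[0,0,0],[0,0,0],[0,0,0],[0,0,0],[0,0,0],[0,0,0]],"spin":[0,0,0,0,0,0,0,0,0,0]}' 25
python3 -m jog '{"jaw":[30,30,30,30],"slide":[[0,0,0],[0,0,-0.3],[0,0,-0.7],[0,0,-1]],"spin":[0,0,0,0]}' 25
python3 -m jog '{"jaw":[30,30,30],"slide":[[0,0,-1],[0,0,0],[0,0,0]],"spin":[0,0,0]}' 25
python3 -c "
from h import *
to(526,-67,190,-13.6);to(526,-67,23,-13.6)"
```

```text
time_s: 4.7
ee_pos: [566.3, 55.9, 121.6]
ee_rot: [-180.0, -0.0, -13.0]
force: [-0.1, 0.5, -0.9]
gripper_width: 46.0
gripper_force: 0.0
time_s: 5.1
ee_pos: [564.5, 55.7, 180.2]
ee_rot: [179.9, 0.3, -13.0]
force: [0.2, -0.3, -3.3]
gripper_width: 36.0
gripper_force: 25.0
time_s: 5.4
ee_pos: [565.7, 55.8, 211.0]
ee_rot: [180.0, 0.0, -13.0]
force: [0.0, -0.1, -3.3]
gripper_width: 35.6
gripper_force: 25.0
t 5.4 spin 0.07 slide [-0.32  4.29  0.7 ]
t 5.4 spin 0.07 slide [-0.32  4.29  6.27]
```

Tape held (36 mm, 3.3 N weight). Now over to the yellow board for a check before setting it down.

```bash
python3 -m jog '{"jaw":[30,30,30,30,30,30,30,30,30,30],"slide":[[0,0.6,0],[0,0.9,0],[-0.1,0.9,0],[-0.1,0.9,0],[-0.12,0.69,0],[0,0.3,0.5],[0,0,0.8],[0,0,0.8],[0,0,0.8],[0,0,0]],"spin":[0,0,0.07,0,0,0,0,0,0,0]}' 25
python3 - <<'E'
from h import *
m=env.camera_model("wrist"); f=env.grab_frame("wrist"); cv2.imwrite("pics/w3.png",f[:,:,::-1])
to(526,-67,23,-13.6)
E
```

```text
time_s: 6.4
ee_pos: [522.9, -66.7, 119.3]
ee_rot: [179.9, 0.7, -13.6]
force: [-0.4, -0.2, -3.6]
gripper_width: 36.0
gripper_force: 25.0
t 6.45 spin 0.0 slide [ 0.04 -0.01  3.28]
```

View pics/w3.png

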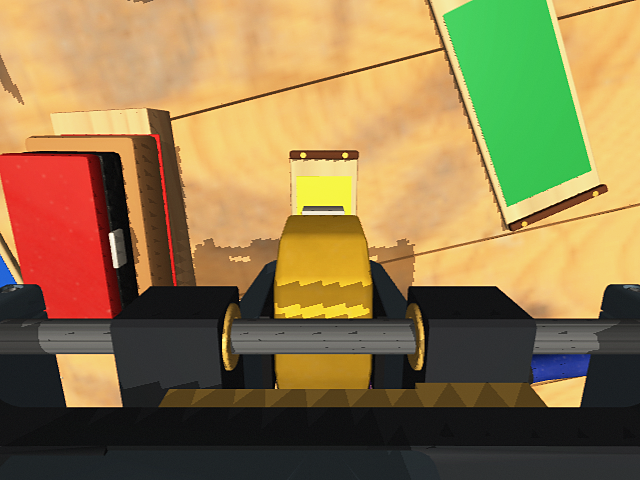

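The tape hangs straight over the yellow board, with the board's far cleat at (323,154), felt from row 176, and the silver hook's end at (323,206). I check how it sits lengthwise.

```bash
python3 - <<'E'
from h import *
m=env.camera_model("wrist"); s=env.state(); a=np.radians(-13.6); u=np.array([np.cos(a),np.sin(a)]); v=np.array([-u[1],u[0]])
def rel(p,z): 
    d=back(m,p,z)[0,:2]-s["ee_pos"][:2]; return (d@u).round(1),(d@v).round(1)
for n,p,z in [("hook",(323,206),102.5),("hook",(323,206),108),("felt far mid",(325,176),6.5),("felt L",(296,176),6.5),("felt R",(354,176),6.5),("board far L",(290,159),6),("board far R",(359,159),6),("tape side L",(282,225),162),("R",(365,225),162),("tape back",(323,215),140)]: print(n,z,rel(p,z))
E
cat > /dev/null
```

```text
hook 102.5 (np.float64(39.3), np.float64(-0.0))
hook 108 (np.float64(40.3), np.float64(-0.0))
felt far mid 6.5 (np.float64(44.3), np.float64(-1.6))
felt L 6.5 (np.float64(44.3), np.float64(20.1))
felt R 6.5 (np.float64(44.3), np.float64(-23.3))
board far L 6 (np.float64(56.7), np.float64(24.3))
board far R 6 (np.float64(56.7), np.float64(-26.8))
tape side L 162 (np.float64(43.5), np.float64(14.5))
R 162 (np.float64(43.5), np.float64(-14.7))
tape back 140 (np.float64(42.5), np.float64(0.0))
```

```bash
python3 -m jog '{"jaw":[30,30,30,30,30,30,30,30],"slide":[[0.06,0.02,0.4],[0,0,0.8],[0,0,0.8],[0,0,0.6],[0,0,0.4],[0,0,0.15],[0,0,0.05],[0,0,0]],"spin":[0,0,0,0,0,0,0,0]}' 25
python3 -c "
from h import *
to(527,-67.6,22.6,-13.6)"
```

```text
time_s: 7.25
ee_pos: [529.6, -68.4, 28.9]
ee_rot: [-180.0, -0.1, -13.6]
force: [-0.2, 0.2, -2.6]
gripper_width: 36.0
gripper_force: 25.0
t 7.25 spin 0.0 slide [-0.09 -0.    0.21]
```

```bash
python3 -m jog '{"jaw":[30,30,30],"slide":[[0,0,0.12],[0,0,0.03],[0,0,0]],"spin":[0,0,0]}' 25
python3 -c "
from h import *
to(527,-67.6,22.6,-13.6)"
```

```text
time_s: 7.55
ee_pos: [528.9, -68.3, 23.9]
ee_rot: [180.0, -0.0, -13.6]
force: [0.4, -0.0, -3.1]
gripper_width: 35.8
gripper_force: 25.0
t 7.55 spin 0.0 slide [-0.07 -0.01  0.04]
```

```bash
python3 -m jog '{"jaw":[30,30,30],"slide":[[-0.04,0,0.03],[0,0,0.02],[0,0,0]],"spin":[0,0,0]}' 25
python3 -m jog '{"jaw":[30,30],"slide":[[0,0,0.02],[0,0,0]],"spin":[0,0]}' 25
python3 - <<'E'
from h import *
m=env.camera_model("wrist"); f=env.grab_frame("wrist"); show(f,"w4",220,20,420,400,1.5); 
fs=env.grab_frame("scene"); show(fs,"s4",310,215,400,290,8)
s=env.state(); print(s["ee_pos"].round(1),s["force"].round(1))
a=cv2.imread("pics/w4.png");b=cv2.imread("pics/s4.png"); b=cv2.resize(b,(500,417))
H=max(a.shape[0],417); c=np.zeros((H,a.shape[1]+500,3),np.uint8); c[:a.shape[0],:a.shape[1]]=a; c[:417,a.shape[1]:]=b; cv2.imwrite("pics/c4.png",c); print(c.shape)
E
```

```text
time_s: 7.85
ee_pos: [527.6, -68.0, 22.2]
ee_rot: [180.0, 0.0, -13.6]
force: [0.0, -0.1, -2.9]
gripper_width: 35.8
gripper_force: 25.0
time_s: 8.05
ee_pos: [527.7, -68.0, 22.1]
ee_rot: [180.0, -0.0, -13.6]
force: [-0.3, -0.0, 1.5]
gripper_width: 36.1
gripper_force: 25.0
[527.7 -68.   22. ] [-1.8  0.   2.1]
(570, 800, 3)
```

View pics/c4.png

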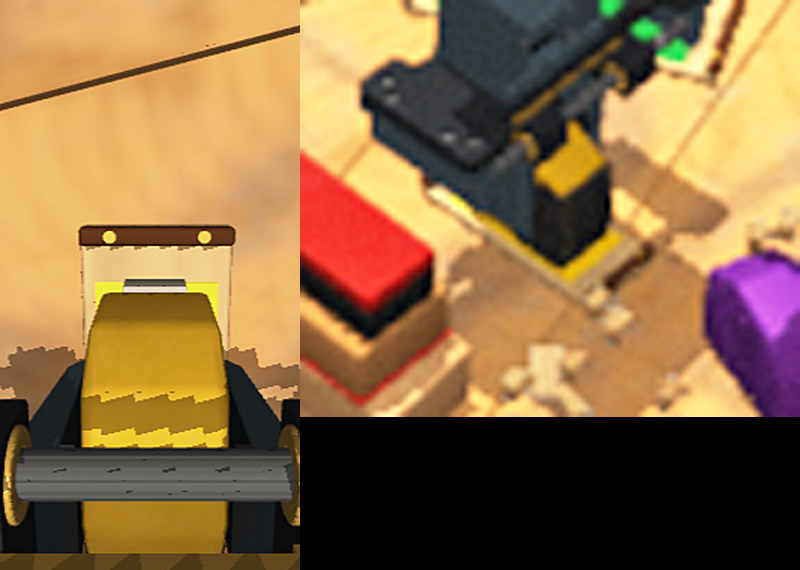

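The tape rests on the board (force reversed). In the wrist crop the hook's end sits at the felt's far edge, and in the scene a strip of felt shows at the near end. I measure both.

```bash
python3 - <<'E'
from h import *
m=env.camera_model("wrist"); ms=env.camera_model("scene"); s=env.state(); a=np.radians(-13.6); u=np.array([np.cos(a),np.sin(a)]); v=np.array([-u[1],u[0]])
def rel(m,p,z): 
    d=back(m,p,z)[0,:2]-s["ee_pos"][:2]; return (d@u).round(1),(d@v).round(1)
w=lambda x,y:(x/1.5+220,y/1.5+20); S=lambda x,y:((x-300)/5.556+310,y/5.556+215)
for n,p,z in [("hook top far",w(155,279),12),("felt far",w(155,282),6.5),("felt L",w(96,285),6.5),("felt R",w(218,285),6.5),("cleat inner",w(155,245),6),("cleat top outer",w(155,226),12),("tape L",w(84,400),70),("tape R",w(228,400),70)]: print(n,rel(m,p,z))
for n,p,z in [("tape near bot L",S(537,248),6),("tape near bot corner",S(565,265),6),("felt near corner",S(568,284),6.5),("felt near R",S(622,240),6.5),("board near L",S(580,303),6),("tape near bot R",S(610,228),6)]: print(n,rel(ms,p,z))
E
```

```text
hook top far (np.float64(41.0), np.float64(-0.2))
felt far (np.float64(39.0), np.float64(-0.2))
felt L (np.float64(38.0), np.float64(19.5))
felt R (np.float64(38.0), np.float64(-21.2))
cleat inner (np.float64(51.2), np.float64(-0.2))
cleat top outer (np.float64(57.8), np.float64(-0.2))
tape L (np.float64(22.8), np.float64(16.4))
tape R (np.float64(22.8), np.float64(-17.0))
tape near bot L (np.float64(-17.1), np.float64(16.0))
tape near bot corner (np.float64(-35.0), np.float64(14.7))
felt near corner (np.float64(-44.9), np.float64(23.4))
felt near R (np.float64(-44.9), np.float64(-17.7))
board near L (np.float64(-57.3), np.float64(28.2))
tape near bot R (np.float64(-34.8), np.float64(-20.0))
```

The tape sits about 3.5 mm too far forward, so I lift slightly, shift it back and set it down.

```bash
python3 -m jog '{"jaw":[30,30,30,30,30,30],"slide":[[0,0,-0.12],[0,0,0],[-0.12,0.01,0],[0,0,0],[0,0,0.12],[0,0,0]],"spin":[0,0,0,0,0,0]}' 25
python3 -m jog '{"jaw":[91,91,91,91,91,91,91,91,91],"slide":[[0,0,0],[0,0,0],[0,0,0],[0,0,0],[0,0,-0.5],[0,0,-1],[0,0,-1],[0,0,-1],[0,0,-1]],"spin":[0,0,0,0,0,0,0,0,0]}'
python3 -c "
from h import *
to(569,58,170,-14)"
```

```text
time_s: 8.75
ee_pos: [524.5, -67.5, 21.8]
ee_rot: [180.0, -0.1, -13.6]
force: [0.2, 0.2, 0.8]
gripper_width: 36.0
gripper_force: 25.0
time_s: 9.65
ee_pos: [523.9, -67.4, 157.9]
ee_rot: [180.0, -0.0, -13.6]
force: [0.5, -1.2, 0.2]
gripper_width: 91.0
gripper_force: 0.0
t 9.65 spin 0.05 slide [ 0.45 -4.42 -0.4 ]
```

```bash
python3 -m jog '{"jaw":[91,91,91,91,91,91,91],"slide":[[0,-0.4,-1],[0.1,-1,-1],[0.15,-1,0],[0.1,-1,0],[0.1,-1,0],[0,0,0],[0,0,0]],"spin":[0,0,0.05,0,0,0,0]}'
python3 - <<'E'
from h import *
m=env.camera_model("wrist"); f=env.grab_frame("wrist"); cv2.imwrite("pics/w5.png",f[:,:,::-1])
s=env.state(); print(s["ee_pos"].round(1)); print(proj(m,[[s["ee_pos"][0],s["ee_pos"][1],105]]))
k=mask(f,"red",150,60); k[300:]=0
print("case",*rect(m,k,105)); to(569,58,79,-14)
E
```

```text
time_s: 10.35
ee_pos: [568.3, 57.8, 216.3]
ee_rot: [180.0, 0.0, -13.9]
force: [-0.1, -0.3, -0.6]
gripper_width: 91.0
gripper_force: 0.0
[568.2  57.2 216.4]
[[323.6660614  235.45311468]]
case [570.   60.5] [44.3 99.3] 165.7
t 10.4 spin 0.01 slide [ 0.02 -0.03  4.58]
```

View pics/w5.png

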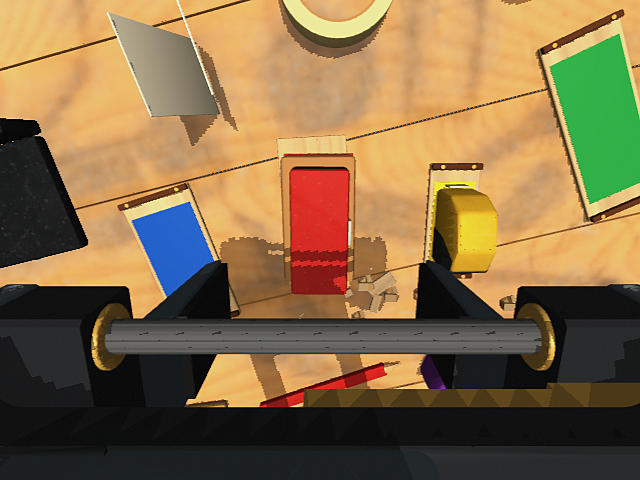

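The case lid is clear at (320,230), its latch on the right side around (350,235), measured 44×99 mm as expected. The tape stands on yellow at (462,230).

```bash
python3 - <<'E'
from h import *
to(570,60,79,-14.2)
m=env.camera_model("wrist")
for z in (85,92):
  print("latch",back(m,[(350,220),(350,249)],z)[:,:2].round(1).tolist())
P=back(m,[(281,155),(355,155)],73)[:,:2]; print("sander back",P.round(1).tolist(),P.mean(0))
P=back(m,[(278,137),(346,135)],38)[:,:2]; print("pine back",P.round(1).tolist(),P.mean(0))
E
python3 -m jog '{"jaw":[91,91,91,91,91,91,91,91],"slide":[[0.04,-0.08,0.6],[0,0,1],[0,0,1],[0,0,0.8],[0,0,0.6],[0,0,0.4],[0,0,0.18],[0,0,0]],"spin":[0.03,0,0,0,0,0,0,0]}'
python3 -c "
from h import *
to(570,60,79,-14.2)"
```

```text
t 10.4 spin 0.03 slide [ 0.04 -0.11  4.58]
latch [[570.4, 33.8], [546.4, 39.3]]
latch [[572.0, 33.9], [548.5, 39.3]]
sander back [[633.8, 75.8], [619.2, 17.6]] [626.50241365  46.69680733]
pine back [[648.9, 78.2], [635.9, 19.0]] [642.40996661  48.62689871]
time_s: 11.2
ee_pos: [570.2, 59.1, 79.1]
ee_rot: [180.0, 0.0, -14.2]
force: [0.6, -1.2, 0.4]
gripper_width: 90.9
gripper_force: 0.0
t 11.2 spin -0.01 slide [-0.01 -0.03  0.  ]
```

```bash
python3 -m jog '{"jaw":[40,40,40,40,40,40,40,40],"slide":[[0,-0.02,0],[0,0,0],[0,0,0],[0,0,0],[0,0,0],[0,0,0],[0,0,0],[0,0,0]],"spin":[0,0,0,0,0,0,0,0]}' 30
python3 -m jog '{"jaw":[40,40,40,40,40],"slide":[[0,0,-0.1],[0,0,-0.4],[0,0,-1],[0,0,-1],[0,0,0]],"spin":[0,0,0,0,0]}' 30
python3 -c "
from h import *
to(534.5,-357,110,-15)"
```

```text
time_s: 12.0
ee_pos: [570.5, 60.3, 79.3]
ee_rot: [-180.0, -0.0, -14.2]
force: [-0.3, 1.3, 0.5]
gripper_width: 44.8
gripper_force: 30.0
time_s: 12.5
ee_pos: [573.5, 60.5, 159.1]
ee_rot: [-179.8, -0.5, -14.2]
force: [0.9, 0.6, -3.1]
gripper_width: 44.7
gripper_force: 30.0
t 12.5 spin 0.1 slide [ 2.35 13.78  1.64]
```

```bash
python3 -m jog '{"jaw":[40,40,40,40,40,40,40,40,40,40],"slide":[[0,0.5,0],[0.18,1,0],[0.18,1,0],[0.18,1,0],[0.18,1,0],[0.18,1,0],[0.18,1,0],[0.18,1,0],[0.18,1,0],[0.18,1,0]],"spin":[0,0,0.1,0,0,0,0,0,0,0]}' 30
python3 -m jog '{"jaw":[40,40,40,40,40,40,40,40],"slide":[[0.18,1,0],[0.18,1,0],[0.18,1,0.2],[0.18,0.9,0.4],[0,0.38,0.6],[0,0,0.4],[0,0,0],[0,0,0]],"spin":[0,0,0,0,0,0,0,0]}' 30
python3 - <<'E'
from h import *
m=env.camera_model("wrist"); f=env.grab_frame("wrist"); cv2.imwrite("pics/w6.png",f[:,:,::-1])
to(534.5,-357,12,-15)
E
```

```text
time_s: 13.5
ee_pos: [542.5, -229.2, 152.3]
ee_rot: [-180.0, 0.2, -15.0]
force: [0.3, -0.3, -2.4]
gripper_width: 44.6
gripper_force: 30.0
time_s: 14.3
ee_pos: [531.9, -356.5, 105.7]
ee_rot: [-180.0, 0.1, -15.0]
force: [0.3, -0.4, -2.4]
gripper_width: 44.9
gripper_force: 30.0
t 14.35 spin 0.01 slide [ 0.07 -0.01  3.15]
```

View pics/w6.png

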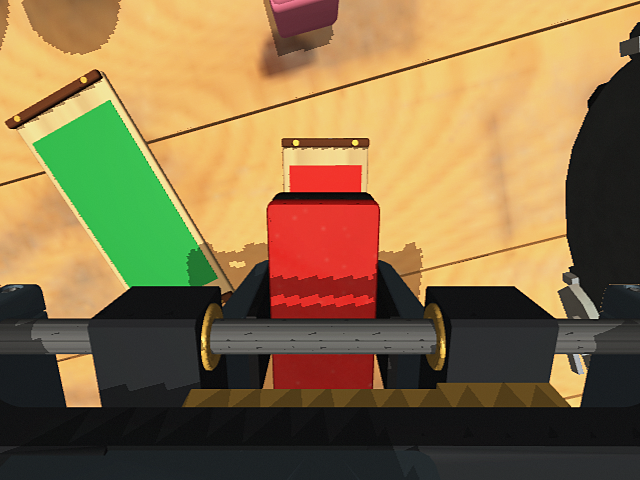

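The case hangs straight over the red board. The far cleat is at (325,143), felt begins at row 165, columns 290–362, and the case's far face shows at rows 193–203.

```bash
cat >> h.py <<'E'
def rel(m,p,z,yaw):
    s=env.state(); a=np.radians(yaw); u=np.array([np.cos(a),np.sin(a)]); d=back(m,p,z)[0,:2]-s["ee_pos"][:2]
    return [float(x) for x in ((d@u).round(1),(d@[-u[1],u[0]]).round(1))]
E
python3 - <<'E'
from h import *
m=env.camera_model("wrist"); z=env.state()["ee_pos"][2]; print(z)
for n,p,zz in [("lid L",(267,206),z+26),("lid R",(380,206),z+26),("lid top far",(323,203),z+26),("base far bottom",(323,193),z-6),("felt L",(290,167),6.5),("felt R",(362,167),6.5),("felt far",(325,165),6.5),("cleat in",(325,149),6),("cleat out",(325,138),12),("board L",(282,149),6),("board R",(368,149),6)]: print(n,rel(m,p,zz,-15))
E
```

```text
106.5379212727517
lid L [47.3, 21.7]
lid R [47.3, -22.1]
lid top far [48.5, -0.0]
base far bottom [47.8, -0.0]
felt L [52.9, 23.2]
felt R [52.9, -27.5]
felt far [54.3, -1.4]
cleat in [65.2, -1.4]
cleat out [72.6, -1.4]
board L [65.2, 28.6]
board R [65.2, -31.4]
```

```bash
python3 -m jog '{"jaw":[40,40,40,40,40,40,40,40],"slide":[[0.07,0.04,0.4],[0,0,0.8],[0,0,0.8],[0,0,0.6],[0,0,0.3],[0,0,0.1],[0,0,0],[0,0,0]],"spin":[0,0,0,0,0,0,0,0]}' 30
python3 - <<'E'
from h import *
m=env.camera_model("wrist"); f=env.grab_frame("wrist"); cv2.imwrite("pics/w7.png",f[100:400,160:480,::-1])
to(534.5,-357,12,-15)
E
```

```text
time_s: 15.15
ee_pos: [534.8, -359.5, 17.4]
ee_rot: [180.0, -0.1, -15.0]
force: [0.7, -0.3, -2.1]
gripper_width: 45.1
gripper_force: 30.0
t 15.2 spin -0.0 slide [-0.03 -0.08  0.18]
```

View pics/w7.png

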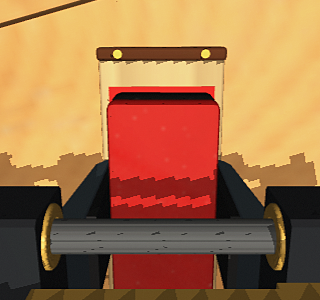

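Just above the board, the felt's far edge is at row 187 and the case's base at row 193. The board's sides are at columns 259 and 386.

```bash
python3 - <<'E'
from h import *
m=env.camera_model("wrist"); z=env.state()["ee_pos"][2]; print(z)
for n,p,zz in [("lid L",(267,208),z+26),("lid R",(378,208),z+26),("lid top far",(323,204),z+26),("base far bottom",(323,193),z-6),("felt L",(269,187),6.5),("felt R",(375,187),6.5),("felt far",(325,187),6.5),("cleat in",(325,161),6),("cleat out",(325,147),12),("board L",(258,165),6),("board R",(386,165),6)]: print(n,rel(m,p,zz,-15))
E
```

```text
17.451026200083923
lid L [46.5, 21.7]
lid R [46.5, -21.4]
lid top far [48.1, -0.0]
base far bottom [47.8, -0.1]
felt L [50.1, 25.8]
felt R [50.0, -25.0]
felt far [50.0, -1.0]
cleat in [62.3, -1.0]
cleat out [68.8, -1.0]
board L [60.4, 30.7]
board R [60.4, -30.0]
```

```bash
python3 -m jog '{"jaw":[40,40,40,40],"slide":[[0.03,0,0.1],[0,0,0.05],[0,0,0.02],[0,0,0]],"spin":[0,0,0,0]}' 30
python3 -m jog '{"jaw":[40,40],"slide":[[0,0,0.02],[0,0,0]],"spin":[0,0]}' 30
```

```text
time_s: 15.6
ee_pos: [535.1, -359.5, 11.8]
ee_rot: [180.0, -0.0, -15.0]
force: [-0.9, 1.0, 1.2]
gripper_width: 45.1
gripper_force: 30.0
time_s: 15.8
ee_pos: [535.1, -359.5, 11.8]
ee_rot: [180.0, -0.1, -15.0]
force: [-0.8, 1.4, 6.0]
gripper_width: 45.3
gripper_force: 30.0
```

```bash
python3 -m jog '{"jaw":[91,91,91,91,91,91,91,91,91,91],"slide":[[0,0,0],[0,0,0],[0,0,0],[0,0,0],[0,0,-0.5],[0,0,-1],[0,0,-1],[0,0,-1],[0,0,-1],[0,0,-1]],"spin":[0,0,0,0,0,0,0,0,0,0]}'
python3 -c "
from h import *
to(571,60,190,-13.3)"
```

```text
time_s: 16.8
ee_pos: [534.9, -359.3, 178.2]
ee_rot: [180.0, -0.1, -15.0]
force: [1.0, -1.1, -0.3]
gripper_width: 91.1
gripper_force: 0.0
t 16.8 spin -0.21 slide [ -2.04 -13.88  -0.39]
```

```bash
python3 -m jog '{"jaw":[91,91,91,91,91,91,91,91,91,91],"slide":[[0,0,0],[0,-1,-0.4],[-0.2,-1,0],[-0.2,-1,0],[-0.2,-1,0],[-0.2,-1,0],[-0.2,-1,0],[-0.2,-1,0],[-0.2,-1,0],[-0.2,-1,0]],"spin":[-0.21,0,0,0,0,0,0,0,0,0]}'
python3 -m jog '{"jaw":[91,91,91,91,91,91,91],"slide":[[-0.2,-1,0],[-0.2,-1,0],[0,-1,0],[0,-1,0],[0,-0.88,0],[0,0,0],[0,0,0]],"spin":[0,0,0,0,0,0,0]}'
python3 - <<'E'
from h import *
m=env.camera_model("wrist"); f=env.grab_frame("wrist"); cv2.imwrite("pics/w8.png",f[:,:,::-1])
s=env.state(); print(proj(m,[[s["ee_pos"][0],s["ee_pos"][1],73]]).round(1)); to(571,60,46,-13.3)
E
```

```text
time_s: 17.8
ee_pos: [550.0, -84.3, 187.7]
ee_rot: [180.0, 0.0, -13.3]
force: [-0.1, 0.4, -0.3]
gripper_width: 90.7
gripper_force: 0.0
time_s: 18.5
ee_pos: [572.1, 59.8, 187.4]
ee_rot: [180.0, 0.0, -13.2]
force: [0.9, -0.7, -0.5]
gripper_width: 90.9
gripper_force: 0.0
[[323.6 234.4]]
t 18.55 spin -0.0 slide [-0.04 -0.02  4.72]
```

View pics/w8.png

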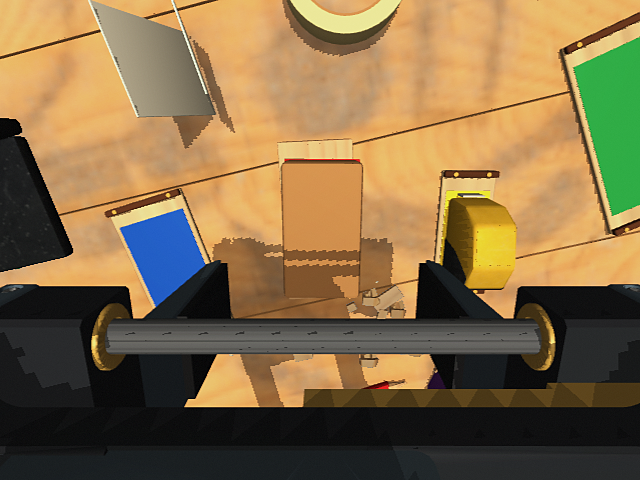

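The sander's top is clear: columns 282–361, rows 163–298. It stands square with the tool.

```bash
python3 - <<'E'
from h import *
m=env.camera_model("wrist")
for n,p,zz in [("far L",(282,163),73),("far R",(363,163),73),("near L",(283,298),73),("near R",(359,298),73),("pine far L",(278,143),38),("pine far R",(354,139),38)]: print(n,rel(m,p,zz,-13.3))
E
```

```text
far L [54.7, 30.2]
far R [54.6, -29.8]
near L [-53.4, 32.5]
near R [-53.5, -29.5]
pine far L [68.5, 36.7]
pine far R [71.6, -25.6]
```

```bash
python3 -m jog '{"jaw":[91,91,91,91,91,91,91,91],"slide":[[0.02,-0.03,0.6],[0,0,1],[0,0,1],[0,0,0.8],[0,0,0.6],[0,0,0.4],[0,0,0.28],[0,0,0]],"spin":[0,0,0,0,0,0,0,0]}'
python3 -m jog '{"jaw":[50,50,50,50,50,50,50],"slide":[[0,0,0],[0,0,0],[0,0,0],[0,0,0],[0,0,0],[0,0,0],[0,0,0]],"spin":[0,0,0,0,0,0,0]}' 25
python3 -m jog '{"jaw":[50,50,50,50,50],"slide":[[0,0,-0.1],[0,0,-0.4],[0,0,-1],[0,0,-1],[0,0,0]],"spin":[0,0,0,0,0]}' 25
python3 -c "
from h import *
to(552.5,216.5,100,3.7)"
```

```text
time_s: 19.35
ee_pos: [572.8, 59.8, 46.5]
ee_rot: [180.0, 0.1, -13.4]
force: [-0.1, -1.4, 0.8]
gripper_width: 91.0
gripper_force: 0.0
time_s: 20.05
ee_pos: [573.6, 60.5, 47.7]
ee_rot: [-180.0, -0.1, -13.3]
force: [-0.5, 0.2, 4.5]
gripper_width: 62.4
gripper_force: 25.0
time_s: 20.55
ee_pos: [576.3, 60.7, 126.7]
ee_rot: [-179.8, -0.5, -13.3]
force: [0.5, -0.5, -0.9]
gripper_width: 62.5
gripper_force: 25.0
t 20.55 spin -2.13 slide [-0.46 -5.23  0.89]
```

```bash
python3 -m jog '{"jaw":[50,50,50,50,50,50,50,50,50,50],"slide":[[0,0,-0.5],[0,0,0],[0,0,0],[0,-0.7,0],[-0.1,-1,0],[-0.1,-1,0],[-0.1,-1,0],[-0.1,-1,0.3],[0,-0.53,0.6],[0,0,0.4]],"spin":[-0.7,-0.7,-0.7,0,0,0,0,0,0,0]}' 25
python3 -m jog '{"jaw":[50,50],"slide":[[0,0,0],[0,0,0]],"spin":[0,0]}' 25
python3 - <<'E'
from h import *
m=env.camera_model("wrist"); f=env.grab_frame("wrist"); cv2.imwrite("pics/w9.png",f[:,:,::-1])
to(552.5,216.5,15,3.7)
E
```

```text
time_s: 21.55
ee_pos: [550.5, 218.0, 96.2]
ee_rot: [180.0, 0.1, 3.6]
force: [-0.1, -0.2, -2.2]
gripper_width: 62.2
gripper_force: 25.0
time_s: 21.75
ee_pos: [551.7, 215.4, 97.7]
ee_rot: [180.0, 0.1, 3.4]
force: [-0.0, -0.3, -1.7]
gripper_width: 62.5
gripper_force: 25.0
t 21.8 spin -0.04 slide [ 0.01 -0.03  2.78]
```

View pics/w9.png

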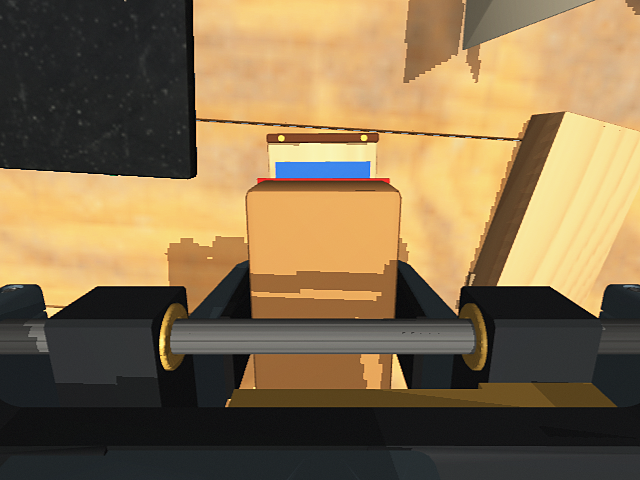

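The sander hangs over the blue board: felt at columns 276–370 from row 162, cleat at row 138, the sander's red underside at row 180. I lower it and measure numerically by colour.

```bash
python3 -m jog '{"jaw":[50,50,50,50,50,50,50],"slide":[[0.02,-0.02,0.4],[0,0,0.8],[0,0,0.7],[0,0,0.5],[0,0,0.2],[0,0,0],[0,0,0]],"spin":[-0.04,0,0,0,0,0,0]}' 25
cat >> h.py <<'E'
def ext(k):
    """top row and left/right columns (2/98 percentiles by row) of a mask's biggest blob"""
    n,lab,st,_=cv2.connectedComponentsWithStats(k); i=1+np.argmax(st[1:,4]); v,u=np.nonzero(lab==i)
    return [(r,int(u[v==r].min()),int(u[v==r].max())) for r in range(v.min(),min(v.max(),v.min()+24)+1)]
E
python3 - <<'E'
from h import *
m=env.camera_model("wrist"); f=env.grab_frame("wrist"); np.save("f9.npy",f)
to(552.5,216.5,15,3.7); z=env.state()["ee_pos"][2]
k=mask(f,"blue");k[320:]=0; e=ext(k); print(e[:14])
for r,l,R in e[1:8:3]: print("felt",rel(m,(l,r),6.5,3.7),rel(m,(R+1,r),6.5,3.7))
k=mask(f,"red",150,60);k[:150]=0;k[320:]=0; e=ext(k); print("red",e[:6])
for r,l,R in e[:3]: print("sander",rel(m,(l,r),z-9,3.7),rel(m,(R+1,r),z-9,3.7))
h=cv2.cvtColor(f,cv2.COLOR_RGB2HSV)
print("col325 V",[(r,*map(int,f[r,325])) for r in range(120,200,3)])
E
```

```text
time_s: 22.5
ee_pos: [553.0, 217.0, 20.8]
ee_rot: [-180.0, -0.1, 3.8]
force: [0.4, 0.7, -1.5]
gripper_width: 62.4
gripper_force: 25.0
t 22.55 spin 0.01 slide [-0.02  0.02  0.2 ]
[(175, 260, 392), (176, 260, 392), (177, 260, 392), (178, 390, 392), (179, 391, 392), (180, 390, 392), (181, 390, 392), (182, 390, 392), (183, 390, 392), (184, 390, 392), (185, 392, 392)]
felt [54.8, 30.7] [54.8, -33.8]
felt [53.4, -32.9] [53.4, -33.9]
felt [51.9, -32.5] [51.9, -34.0]
red [(178, 258, 388), (179, 257, 389), (180, 257, 389), (181, 257, 388), (182, 257, 389), (183, 258, 388)]
sander [54.4, 30.8] [54.4, -31.0]
sander [53.9, 31.2] [54.0, -31.4]
sander [53.5, 31.3] [53.5, -31.5]
col325 V [(120, 243, 187, 105), (123, 245, 186, 103), (126, 89, 59, 31), (129, 243, 171, 88), (132, 246, 203, 116), (135, 112, 66, 35), (138, 129, 70, 38), (141, 126, 68, 37), (144, 125, 67, 37), (147, 78, 37, 19), (150, 255, 250, 178), (153, 246, 237, 169), (156, 246, 236, 167), (159, 246, 237, 169), (162, 246, 236, 167), (165, 246, 237, 168), (168, 246, 237, 169), (171, 246, 236, 168), (174, 231, 202, 123), (177, 38, 140, 255), (180, 167, 46, 31), (183, 92, 61, 33), (186, 114, 75, 40), (189, 144, 96, 51), (192, 239, 171, 95), (195, 232, 167, 91), (198, 231, 165, 91)]
```

Lengthwise it fits; sideways it needs about 1.4 mm to tool +y. Lower it.

```bash
python3 -m jog '{"jaw":[50,50,50,50,50],"slide":[[0,0.045,0.05],[0,0,0.1],[0,0,0.03],[0,0,0.02],[0,0,0]],"spin":[0,0,0,0,0]}' 25
```

```text
time_s: 23.05
ee_pos: [552.9, 215.7, 15.7]
ee_rot: [-180.0, -0.1, 3.8]
force: [-2.1, -0.7, 7.3]
gripper_width: 62.7
gripper_force: 25.0
```

```bash
python3 -m jog '{"jaw":[50,50],"slide":[[0,0,0.03],[0,0,0]],"spin":[0,0]}' 25
```

```text
time_s: 23.25
ee_pos: [553.0, 215.7, 15.7]
ee_rot: [-180.0, -0.1, 3.8]
force: [-3.5, -1.6, 13.1]
gripper_width: 62.1
gripper_force: 25.0
```

```bash
python3 -m jog '{"jaw":[91,91,91,91,91,91,91,91,91,91],"slide":[[0,0,0],[0,0,0],[0,0,0],[0,0,-0.5],[0,0,-1],[0,0,-1],[0,0,-1],[0,0,-1],[0,0,-1],[0,0,0]],"spin":[0,0,0,0,0,0,0,0,0,0]}'
python3 -c "
from h import *
to(573,63,190,-12)"
```

```text
time_s: 24.25
ee_pos: [554.9, 216.6, 182.6]
ee_rot: [-179.9, -0.5, 3.8]
force: [1.3, -1.2, -0.1]
gripper_width: 91.0
gripper_force: 0.0
t 24.25 spin 1.97 slide [ 1.65  4.88 -0.25]
```

```bash
python3 -m jog '{"jaw":[91,91,91,91,91,91,91,91,91,91],"slide":[[0,0,-0.25],[0,0,0],[0.3,0.9,0],[0.3,1,0],[0.3,1,0],[0.3,1,0],[0.45,0.98,0],[0,0,0],[0,0,0],[0,0,0]],"spin":[0.99,0.98,0,0,0,0,0,0,0,0]}'
python3 - <<'E'
from h import *
m=env.camera_model("wrist"); f=env.grab_frame("wrist"); np.save("f10.npy",f); s=env.state()
to(573,63,12,-12)
a=f.copy(); c=np.array([[x,y] for x in (-70,70) for y in (-31,31)])[[0,1,3,2]]
t=np.radians(-12); R=np.array([[np.cos(t),-np.sin(t)],[np.sin(t),np.cos(t)]])
q=proj(m,np.c_[c@R.T+[573,63],np.full(4,38)]); print(q.round(0).tolist())
x0,y0=int(q[:,0].min())-25,int(q[:,1].min())-25; x1,y1=int(q[:,0].max())+25,319
print(x0,y0,x1,y1)
cv2.polylines(a,[q.round().astype(int)],True,(0,0,255),1)
left=cv2.resize(a[y0:y1,x0:x1,::-1],None,fx=2.5,fy=2.5)
right=cv2.resize(f[60:310,:,::-1],(800-left.shape[1],int(250*(800-left.shape[1])/640)))
w=np.zeros((max(left.shape[0],right.shape[0]),800,3),np.uint8); w[:left.shape[0],:left.shape[1]]=left; w[:right.shape[0],left.shape[1]:]=right
fs=env.grab_frame("scene")[180:380,240:440,::-1]; n=800-left.shape[1]; r0=right.shape[0]; fs=cv2.resize(fs,(n,n))[:w.shape[0]-r0]; w[r0:r0+fs.shape[0],left.shape[1]:]=fs
cv2.imwrite("pics/w10.png",w[:600]); print(w.shape,left.shape,r0)
E
```

```text
time_s: 25.25
ee_pos: [570.1, 62.9, 185.0]
ee_rot: [-180.0, 0.1, -11.9]
force: [-0.2, 0.3, -0.5]
gripper_width: 90.8
gripper_force: 0.0
t 25.3 spin 0.01 slide [ 0.09 -0.02  5.77]
[[356.0, 297.0], [288.0, 297.0], [284.0, 137.0], [360.0, 137.0]]
258 112 385 319
(518, 800, 3) (518, 318, 3) 188
```

View pics/w10.png

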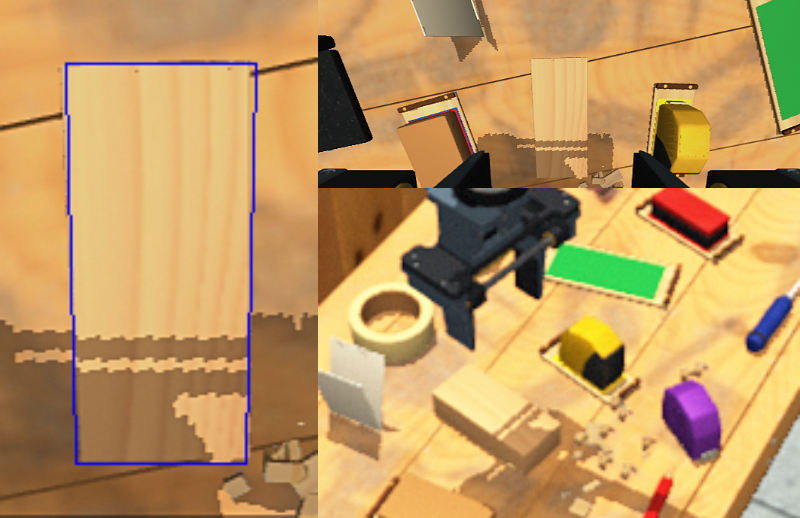

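The predicted outline for the pine block falls right on its edges, at crop (65,65)–(257,463). The tape, case and sander sit on their boards. Now I grasp the pine.

```bash
python3 -m jog '{"jaw":[91,91,91,91,91,91,91,91,91],"slide":[[0.07,-0.02,0.6],[0,0,1],[0,0,1],[0,0,1],[0,0,1],[0,0,0.6],[0,0,0.4],[0,0,0.15],[0,0,0]],"spin":[0.01,0,0,0,0,0,0,0,0]}'
python3 -m jog '{"jaw":[50,50,50,50,50,50,50],"slide":[[0,0,0],[0,0,0],[0,0,0],[0,0,0],[0,0,0],[0,0,0],[0,0,0]],"spin":[0,0,0,0,0,0,0]}' 30
python3 -m jog '{"jaw":[50,50,50,50,50,50],"slide":[[0,0,-0.1],[0,0,-0.5],[0,0,-1],[0,0,-1],[0,0,-1],[0,0,-1]],"spin":[0,0,0,0,0,0]}' 30
python3 -c "
from h import *
to(587,-223.5,150,11.4)"
```

```text
time_s: 26.25
ee_pos: [572.8, 62.7, 13.2]
ee_rot: [180.0, 0.0, -12.0]
force: [-0.6, -0.2, 0.0]
gripper_width: 90.9
gripper_force: 0.0
time_s: 26.95
ee_pos: [573.1, 62.4, 13.8]
ee_rot: [-180.0, -0.1, -12.1]
force: [-0.4, 0.6, 5.8]
gripper_width: 62.4
gripper_force: 29.8
time_s: 27.55
ee_pos: [571.9, 62.0, 151.6]
ee_rot: [179.9, 0.1, -12.0]
force: [0.1, 0.4, -1.9]
gripper_width: 62.0
gripper_force: 29.8
t 27.55 spin -2.93 slide [-1.39  9.43  0.05]
```

```bash
python3 -m jog '{"jaw":[50,50,50,50,50,50,50,50,50,50],"slide":[[0,0,0],[0,0,0],[0,0,0],[0,0.5,0],[-0.2,1,0],[-0.2,1,0],[-0.2,1,0],[-0.2,1,0],[-0.2,1,0],[-0.2,1,0]],"spin":[-0.98,-0.98,-0.97,0,0,0,0,0,0,0]}' 30
python3 -m jog '{"jaw":[50,50,50,50,50,50,50,50,50],"slide":[[-0.19,1,0],[0,1,0],[0,0.7,0.3],[0,0.23,0.8],[0,0,1],[0,0,1],[0,0,0.6],[0,0,0.3],[0,0,0]],"spin":[0,0,0,0,0,0,0,0,0]}' 30
python3 - <<'E'
from h import *
to(587,-223.5,19.5,11.4)
E
```

```text
time_s: 28.55
ee_pos: [575.2, -138.4, 150.6]
ee_rot: [180.0, 0.1, 11.2]
force: [0.4, 0.3, -2.0]
gripper_width: 62.2
gripper_force: 29.8
time_s: 29.45
ee_pos: [586.5, -223.1, 29.3]
ee_rot: [-179.9, 0.2, 11.3]
force: [-0.2, -0.7, -1.1]
gripper_width: 62.5
gripper_force: 29.8
t 29.45 spin -0.01 slide [0.01 0.01 0.33]
```

```bash
python3 -m jog '{"jaw":[50,50,50],"slide":[[0,0,0.2],[0,0,0],[0,0,0]],"spin":[0,0,0]}' 30
python3 - <<'E'
from h import *
m=env.camera_model("wrist"); f=env.grab_frame("wrist"); np.save("f11.npy",f)
to(587,-223.5,19.5,11.4); z=env.state()["ee_pos"][2]
k=mask(f,"green",120,60);k[320:]=0; e=ext(k); print(e[:8])
for r,l,R in e[:3]: print("felt",rel(m,(l,r),6.5,11.4),rel(m,(R+1,r),6.5,11.4))
for c in (300,325,350): print(c,[(r,*map(int,f[r,c])) for r in range(100,190,2)][::1] if c==325 else "")
r=e[-1][0]
print("rowscan 210",[(c,*map(int,f[210,c])) for c in list(range(236,268,2))+list(range(380,412,2))])
E
```

```text
time_s: 29.75
ee_pos: [588.1, -223.5, 26.0]
ee_rot: [179.9, -0.1, 11.4]
force: [-0.2, 0.0, -1.4]
gripper_width: 61.8
gripper_force: 29.8
t 29.8 spin -0.0 slide [-0.04 -0.01  0.22]Traceback (most recent call last):
  File "<stdin>", line 4, in <module>
  File "h.py", line 37, in ext
    n,lab,st,_=cv2.connectedComponentsWithStats(k); i=1+np.argmax(st[1:,4]); v,u=np.nonzero(lab==i)
                                                        ~~~~~~~~~^^^^^^^^^^
    return _wrapfunc(a, 'argmax', axis=axis, out=out, **kwds)
    return bound(*args, **kwds)
ValueError: attempt to get argmax of an empty sequence
```

```bash
python3 - <<'E'
from h import *
m=env.camera_model("wrist"); f=np.load("f11.npy"); z=env.state()["ee_pos"][2]
g=cv2.cvtColor(f,cv2.COLOR_RGB2GRAY).astype(int)
for c in (290,325,360): print(c,[(r,*map(int,f[r,c])) for r in range(90,190,3)] if c==325 else [(r,int(g[r,c])) for r in range(90,170,3)])
for r in (140,155,200): print(r,[(c,int(g[r,c])) for c in list(range(236,280,2))+list(range(370,412,2))])
print("expect: felt far",proj(m,[[587+69.9*np.cos(np.radians(11.4)),-223.5+70*np.sin(np.radians(11.4)),6.5]]),[(zz,rel(m,(325,r),zz,11.4)) for r,zz in ((150,6),)])
E
```

```text
290 [(90, 189), (93, 189), (96, 188), (99, 186), (102, 189), (105, 56), (108, 69), (111, 67), (114, 63), (117, 14), (120, 200), (123, 196), (126, 195), (129, 195), (132, 194), (135, 194), (138, 194), (141, 194), (144, 171), (147, 206), (150, 194), (153, 195), (156, 194), (159, 193), (162, 195), (165, 194), (168, 195)]
325 [(90, 232, 181, 100), (93, 232, 180, 102), (96, 231, 178, 100), (99, 232, 178, 100), (102, 237, 179, 100), (105, 88, 45, 22), (108, 108, 57, 31), (111, 105, 58, 31), (114, 101, 54, 29), (117, 32, 19, 11), (120, 243, 216, 142), (123, 232, 205, 134), (126, 232, 204, 134), (129, 232, 204, 135), (132, 232, 205, 135), (135, 232, 203, 133), (138, 233, 205, 135), (141, 232, 204, 134), (144, 68, 42, 25), (147, 241, 202, 131), (150, 232, 194, 125), (153, 232, 195, 126), (156, 232, 194, 125), (159, 232, 194, 124), (162, 232, 195, 126), (165, 233, 195, 125), (168, 232, 194, 124), (171, 232, 194, 125), (174, 232, 195, 128), (177, 232, 195, 125), (180, 233, 196, 127), (183, 232, 195, 128), (186, 232, 195, 126), (189, 232, 195, 127)]
360 [(90, 183), (93, 179), (96, 178), (99, 178
[... 1202 characters left out ...]
95), (394, 200), (396, 199), (398, 201), (400, 140), (402, 174), (404, 171), (406, 170), (408, 171), (410, 170)]
200 [(236, 164), (238, 161), (240, 161), (242, 167), (244, 201), (246, 199), (248, 199), (250, 199), (252, 200), (254, 201), (256, 201), (258, 201), (260, 199), (262, 199), (264, 199), (266, 198), (268, 200), (270, 200), (272, 199), (274, 198), (276, 199), (278, 197), (370, 201), (372, 201), (374, 200), (376, 199), (378, 199), (380, 198), (382, 196), (384, 192), (386, 189), (388, 193), (390, 195), (392, 198), (394, 200), (396, 201), (398, 187), (400, 164), (402, 166), (404, 170), (406, 173), (408, 176), (410, 178)]
expect: felt far [[322.91902704 146.58863845]] [(6, [67.1, -0.8])]
```

```bash
python3 - <<'E'
from h import *
m=env.camera_model("wrist"); z=env.state()["ee_pos"][2]; t=z-13.5+38
for n,p,zz in [("cleat out",(325,103.5),12),("cleat in",(325,118.5),6),("board L",(251,140),6),("board R",(401.5,140),6),("pine far top",(325,144.5),t),("pine far bot",(325,143.5),t-38),("pine L",(239,155),t),("pine R",(400,155),t),("pine L",(243,200),t),("pine R",(399,200),t)]: print(n,rel(m,p,zz,11.4))
E
```

```text
cleat out [88.2, -0.8]
cleat in [81.9, -0.8]
board L [71.9, 35.3]
board R [71.8, -38.2]
pine far top [70.5, -0.5]
pine far bot [70.3, -0.8]
pine L [66.7, 32.0]
pine R [66.6, -28.9]
pine L [49.5, 31.4]
pine R [49.5, -29.4]
```

Pine is 2.4 mm too far ahead and 2.7 mm too far left of the board's middle, so I correct and lower it.

```bash
python3 -m jog '{"jaw":[50,50,50,50,50],"slide":[[-0.08,0.085,0],[0,0,0.1],[0,0,0.06],[0,0,0.03],[0,0,0]],"spin":[0,0,0,0,0]}' 30
python3 -m jog '{"jaw":[50,50],"slide":[[0,0,0.03],[0,0,0]],"spin":[0,0]}' 30
```

```text
time_s: 30.3
ee_pos: [585.7, -226.3, 19.9]
ee_rot: [180.0, 0.0, 11.4]
force: [-2.6, -1.6, 3.7]
gripper_width: 62.4
gripper_force: 29.8
time_s: 30.5
ee_pos: [585.7, -226.3, 19.9]
ee_rot: [180.0, -0.0, 11.4]
force: [-3.3, 0.1, 8.5]
gripper_width: 62.2
gripper_force: 29.8
```

```bash
python3 -m jog '{"jaw":[91,91,91,91,91,91,91,91,91,91],"slide":[[0,0,0],[0,0,0],[0,0,0],[0,0,-0.5],[0,0,-1],[0,0,-1],[0,0,-1],[0,0,-1],[0,0,-1],[0,0,-1]],"spin":[0,0,0,0,0,0,0,0,0,0]}'
python3 -m jog '{"jaw":[91,91,91,91,91,91,91,91,91,91],"slide":[[-0.3,-0.5,-1],[-0.3,-0.5,-1],[-0.3,-1,0],[-0.3,-1,0],[-0.3,-1,0],[-0.3,0,0],[-0.3,0,0],[0,0,0],[0,0,0],[0,0,0]],"spin":[0,0,0,0,0,0,0,0,0,0]}'
python3 - <<'E'
from h import *
m=env.camera_model("wrist"); f=env.grab_frame("wrist"); np.save("f12.npy",f)
fs=env.grab_frame("scene"); ms=env.camera_model("scene")
for nm,mm,ff in (("wrist",m,f),("scene",ms,fs)):
    for c in ("red","blue","green","yellow"):
        k=mask(ff,c,150,80); 
        n,lab,st,ce=cv2.connectedComponentsWithStats(k)
        print(nm,c,[(ce[i].round(0).tolist(),st[i].tolist()) for i in range(1,n) if st[i,4]>25][:8])
B=dict(case=(534.5,-357.5,-15,24,50,32),sander=(552.5,216.5,3.7,31,55.5,35),pine=(586.5,-224.5,11.4,31,70,38))
for n,(x,y,yaw,w,l,h) in B.items(): print(n,proj(m,[[x,y,6+h]]).round(0).tolist())
E
```

```text
time_s: 31.5
ee_pos: [585.8, -226.1, 214.6]
ee_rot: [-180.0, 0.0, 11.4]
force: [-0.3, -0.2, 0.3]
gripper_width: 90.9
gripper_force: 0.0
time_s: 32.5
ee_pos: [500.9, -121.7, 273.4]
ee_rot: [180.0, -0.0, 11.3]
force: [-0.4, -0.1, 0.2]
gripper_width: 90.9
gripper_force: 0.0
wrist red [([55.0, 97.0], [49, 44, 11, 108, 310]), ([538.0, 216.0], [485, 165, 98, 100, 4020]), ([115.0, 274.0], [52, 264, 128, 20, 1384])]
wrist blue [([57.0, 99.0], [44, 42, 17, 112, 144]), ([362.0, 314.0], [359, 310, 8, 8, 58]), ([380.0, 315.0], [371, 311, 28, 7, 93])]
wrist green [([400.0, 172.0], [397, 124, 5, 85, 121])]
wrist yellow [([295.0, 157.0], [276, 131, 37, 81, 286]), ([277.0, 175.0], [257, 155, 41, 40, 945])]
scene red [([408.0, 10.0], [362, 0, 93, 31, 1483]), ([272.0, 50.0], [267, 38, 11, 26, 199]), ([229.0, 84.0], [201, 64, 52, 38, 678]), ([166.0, 92.0], [145, 73, 44, 36, 928]), ([445.0, 100.0], [424, 89, 39, 24, 550]), ([273.0, 145.0], [269, 134, 9, 22, 153]), ([394.0, 189.0], [378, 178, 33, 22, 335]), ([393.0, 199.0], [377, 190, 33, 16, 41])]
scene blue [([560.0, 13.0], [549, 0, 22, 26, 139]), ([483.0, 19.0], [454, 7, 87, 22, 742]), ([404.0, 88.0], [397, 82, 18, 17, 142]), ([299.0, 171.0], [290, 163, 20, 18, 262]), ([427.0, 235.0], [418, 226, 18, 21, 142])]
scene green []
scene yellow [([287.0, 21.0], [283, 20, 10, 4, 31]), ([215.0, 71.0], [204, 65, 24, 12, 152]), ([355.0, 240.0], [345, 233, 20, 17, 173]), ([222.0, 439.0], [190, 416, 66, 30, 278])]
case [[540.0, 219.0]]
sander [[1.0, 92.0]]
pine [[437.0, 147.0]]
```

Now a numeric check by sampling colours along each board's axes at felt height.

```bash
python3 - <<'E'
from h import *
fs=env.grab_frame("scene"); ms=env.camera_model("scene"); f=np.load("f12.npy"); m=env.camera_model("wrist")
B=dict(tape=(526,-67.3,-13.6),case=(534.7,-357.3,-15),pine=(586.8,-224.5,11.4),sander=(552.5,216.5,3.7))
def code(px):
    h,s,v=cv2.cvtColor(px.reshape(1,1,3),cv2.COLOR_RGB2HSV)[0,0].astype(int)
    if v<70: return 'k'
    if s<60: return 's'
    if s>130 and 24<=h<=36: return 'Y'
    if s>150 and (h<6 or h>172): return 'R'
    if 45<h<80: return 'G'
    if 95<h<120: return 'B'
    return '.' if v>170 else 'd'
def line(mm,ff,b,axis,off,rng):
    x,y,t=b; t=np.radians(t); u=np.array([np.cos(t),np.sin(t)]); v=np.array([-u[1],u[0]])
    if axis=='v': u,v=v,u
    o=''
    for d in rng:
        p=proj(mm,[[*(np.array([x,y])+d*u+off*v),6.5]])[0].round().astype(int)
        o+=code(ff[p[1],p[0]]) if 0<=p[0]<640 and 0<=p[1]<480 else '-'
    return o
near=range(-64,-24,1); far=range(24,65,1)
for n,b in B.items():
    for o in (-10,0,10): print(n,"scene near end",line(ms,fs,b,'u',o,near))
    for o in (-10,0,10): print(n,"wrist far end ",line(m,f,b,'u',o,far))
    for o in (-20,0,20): print(n,"wrist v side",line(m,f,b,'v',o,range(-45,46)))
    for o in (-20,20): print(n,"scene v side",line(ms,fs,b,'v',o,range(-45,46)))
E
```

```text
tape scene near end .ddddddddddd...............dkkkkkkkkkkkk
tape scene near end .dddddddddd................kkkkkkkkkkkkk
tape scene near end dddddddddd.......dddd......dkkkkkkkkkkkk
tape wrist far end  .......dddddY.YYYY..........dddddddd.....
tape wrist far end  .......ddddd.sdYYY............kdddd......
tape wrist far end  .......dddddYsYYYY............kdddddd....
tape wrist v side .........................Yd..YYYYYYYYYYYYYYYYYYYYYYYYYYYYYYYYYYYYYY..d.....................
tape wrist v side .........................YY...YYYYYYYYYYYYYYYYYYYYYYYYYYYYYYYYYYYY..d.d....................
tape wrist v side .........................YYdd.....................................dd.......................
tape scene v side .......kkkkkkkkkkkkkkkkkkkkkkkkkkkkkkkkkkkkkkkkkkkkkkkkkkkkkkkddddd.....ddd................
tape scene v side YYYYYYYYYYYYYYYYYYY.......ddddddddddddddddddddddddddddddddddddddYYYYY......................
case scene near end dd.............RkkkkkkkkkkkkRRRRRRRRRRRR
case scene near end ddd.........RRRRRRkkkkkkkkkkkkkRRRRRRRRR
case scene near end dd.............kkkkkkkkkkkkkkkkkkkkkkkk
[... 1897 characters left out ...]
ddddd.......
sander wrist far end  ...................................d.....
sander wrist far end  ..................................d......
sander wrist v side .....dkd....BBRRRRkkkkkkkkkkdddddddddddd.....................................--------------
sander wrist v side .....kdd....BdRRRRkkkkkkkkkkkddddddddddd...................................----------------
sander wrist v side .....kd.....BdRRRkkkkkkkkkkddddddddddddd.................................------------------
sander scene v side ............................................................dddddddddddddddddddd...........
sander scene v side ............................................................dddddddddddddRRRRddd...........
```

```bash
python3 -c "
from h import *
print(env.job_done())"
```

```text
the job is handed in; nothing more can be done
None
```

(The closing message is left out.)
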